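Stack the relay tray on its base tray

ROBOT

A 6-joint arm with a two-finger parallel gripper is mounted at the origin on the work surface. World frame = base frame: x ahead of the robot, y to its left, z up, the work surface at z = 0. Lengths are in mm, angles in rad, forces in N, time in s.
With the tool pointing down it reaches from about 300 to 875 mm from the base axis. Payload 4.2 kg.
Tool frame: the origin (TCP) lies on the centre line of the jaws, within the pads' length; the fingertips stand 11 mm ahead of it and the grasp point (between the pads) lies 8 mm behind it; z points along the fingers, x is the direction in which the jaws open and shut, and the axes are right-handed (so a half turn about z gives the same grasp; the last joint's range is limited). The gripper opens to 85 mm and grips with 20 to 120 N. Pads are 22 mm wide; open, the fingers measure 114 mm over their backs; the gripper's body (76 mm by 85 mm) begins 54 mm behind the grasp point. The pads swing forward as they close: fully open they stand 13 mm farther back than shut.
Start: joints at [1.272, 0.32, 1.565, -0, 1.257, -0.02], TCP at [158.242, 552.811, 242.338] pointing down, gripper open.
Joint ranges: [-3.11, 3.11], [-0.84, 2.01], [0.21, 2.61], [-1.34, 4.49], [0.05, 2.63], [-2.56, 2.56]. Speed limits (rad/s): [2.57, 2.57, 3.14, 3.14, 3.14, 3.14].

INTERFACE

Orientations are given as a 3x3 rotation matrix whose columns are the frame's x, y, z axes.
In Python, from workcell import read_state, cams, order, nets gives the robot as it stands.
- The arm moves only by the tool carry_out, never from a script. Its argument "series" is a list of rows, each a list of 7 numbers: the shift along the tool's x, y, z scaled (see below), then the turn, a rotation vector about the tool's x, y, z scaled (see below), then the closure, from 0 (fully open) to 1 (shut). In form: [[x, y, z, ax, ay, az, claw], ...]. A call has 1 to 20 rows; each row shifts and turns the commanded pose from where the row before left it, along the tool's axes as they then stand; what a row does not reach is not made up. The controller multiplies each number of a shift by 100 cm and each number of a turn by 2 pi rad. A row lasts 1/8 s, in which the tool goes at most 62.5 mm and 10.7 degrees, less where a joint would pass 70% of its speed; a pose out of reach is approached as far as the arm can. A call with a number of a shift or a turn outside -1 to 1 is refused whole. A call with a gripper value outside its range is refused whole. The fingers move at their own pace and stop on an object; "squeeze" is the grip in N (left out, the last holds). Time passes only in rows, so rows that do not move let the fingers close. It gives the time, the measured TCP pose, the force and the opening at its end, in the units of the state.
- read_state(): the state, without advancing time (a new reading comes with each control period).
- cams.read_camera(name): name is "side" or "top" or "wrist"; returns the picture (420x560x3 uint8, red, green, blue); there is no depth.
- cams.calibration(name): a dict with "intrinsics" (3x3 intrinsics, pixels), "R" (3x3) and "t" (3): a world point X has camera coordinates R X + t. Camera axes: x right, y down, z forward; pixel columns grow to the right and rows downward; lengths in mm; the calibration is good to about 2 mm. The wrist camera is an equidistant fisheye: a pixel r from the principal point sees the ray r / f radians off the axis. A picture is of the moment at which its call begins: read the wrist's pose just before it. calibration takes no time and is no camera call; for the wrist camera it gives the pose at the moment of the call.
- order.sign_off(): hands the job in, once; it reports no verdict.
Trained networks look in the newest picture that a camera, given by its name, has taken for a name from the list of things; names that differ only in an ending like _2 or _b are one class to them, and where a whole thing is asked for, a point or a joint stands for the part that bears it (a point fixed in the world has none). Each returns a list of dicts, best first, with "confidence" (0 to 1); they miss things now and then, are a little off and sometimes report something else, mostly with a low value. They report only what shows in the picture. A call takes as long as a camera call. They do not tell look-alikes from the thing itself.
- nets.look_for(camera, label): "rect" ([left, top, right, bottom] in pixels, round what is visible of it).
- nets.outline_of(camera, label): "pixels" (420x560 bool, what is visible of it) and "rect" ([left, top, right, bottom] in pixels, round what is visible of it).
The state is a dict: "t": time; "joints": joint angles; "joint_velocities": joint speeds; "tau": joint torques, N m; "ee_pos": TCP position; "orientation": TCP orientation; "wrist_force": force on the tool from outside, world axes, zero at the start; "torque": the same for the moment, N m; "gripper_width": finger opening in mm.
Only numpy, scipy, OpenCV 4.12 (cv2) and the standard library are available. Lean on these libraries where they do the work, as an engineer would, in place of code of your own. Each camera call takes 0.05 s, during which the arm holds its last target.

TASK

On the repair bench, lift the yellow tray of relays by its upright grip and stack it on the blue base tray, so that it drops fully home between the four corner guides and sits level on the rim. Keep it upright and set it down gently rather than dropping it; do not push the blue base about, and leave the red tray and the grey base where they are.

Things in the scene. Friction and masses are not known exactly. Their poses are not given: they have to be found in the camera images.
- yellow_tray: To be moved: yellow, with black relays; open tray 120 x 90 mm (x, y), walls 32 mm high, with a solid upright grip along its middle: a fin 14 mm thick (y), 80 long (x), top 80 mm above the underside. Flat underside; fits the base either way round. Origin: centre of underside, x along the long side and the grip, z up. Loose, 0.3-0.56 kg; contents fixed, below the rim.
- blue_base: To stack on: blue; open box 124 x 94 mm (x, y), rim 45 mm high, wall 8, an L-shaped guide at each corner. Guides' inner faces at x +-63, y +-48 mm rise 5 mm above the rim, then flare outwards 30 deg to 61 mm high (150 x 120 overall). A tray drops between them with 3 mm to spare a side and rests on the rim; the flare centres it from 6 mm off. Origin: centre of underside, z up. Loose, 0.6 kg.
- red_tray: A bystander of the same shape and size as the yellow tray, red, holding white parts. Leave it where it is. Origin and axes as for the yellow tray.
- grey_base: A bystander of the same shape and size as the blue base, grey. Leave it where it is, with nothing on it. Origin and axes as for the blue base.
Things that resemble listed ones, but are neither listed nor needed, are in the scene too. Of the things that look like the blue_base, take the one that is farthest to the robot's right at the start.

How it is judged:
By the outcome, as a careful person would: the job done as asked, in the order asked, and still so for the second after the job is handed in, with the robot touching nothing.
It also fails if it takes over 40 s, if anything falls off the work surface, if the arm or the gripper's body presses on something with over 40 N, if the wrist force passes 120 N, or if a joint passes its speed limit or range.

## Working session

There is one attempt and no reset: what is moved stays moved. The work goes in short steps, Python scripts to look and compute and a tool call to move; the robot and the scene stay as the last step left them, time stands still between calls to the robot, and variables do not carry over. Pictures are saved under pics/ and viewed, and the job is handed in when it is done.

Besides the shell and the picture viewer there is one more tool, called after "Call:" as name(argument=value, ...), one argument or row to a line, values as JSON. carry_out: Moves the arm, as the interface text tells. Shifts and turns lie within -1 to 1; 1 stands for 100 cm of shift or 2 pi rad of turn. Its arguments: {"type":"object","properties":{"series":{"type":"array","items":{"type":"array","items":{"type":"number","minimum":-1,"maximum":1}}},"squeeze":{"type":"number"}},"required":["series"]}

```bash
mkdir -p pics; ls; python3 - <<'E'
from workcell import read_state, cams
import cv2
s=read_state(); print(s['t'],s['ee_pos'],s['orientation'],s['gripper_width'])
for n in ['top','side']:
    im=cams.read_camera(n); cv2.imwrite(f'pics/{n}0.png',im[:,:,::-1]); c=cams.calibration(n); print(n,c)
E
```

```text
pics
0.0 [158.0745775  552.34021362 241.45571589] [[ 2.75176464e-01  9.61393569e-01 -5.65012752e-04]
 [ 9.61391936e-01 -2.75177039e-01 -1.77281018e-03]
 [-1.85984685e-03 -5.53630652e-05 -9.99998269e-01]] 85.27412656422227
top {'intrinsics': array([[409.25818556,   0.        , 263.0741767 ],
       [  0.        , 409.25818556, 213.59700632],
       [  0.        ,   0.        ,   1.        ]]), 'R': array([[-0.0302097 , -0.99945441,  0.01335088],
       [-0.99721797,  0.02922611, -0.0685722 ],
       [ 0.0681446 , -0.01538529, -0.99755682]]), 't': array([ 21.19443516, 534.63403936, 880.13559997])}
side {'intrinsics': array([[447.11512918,   0.        , 275.60432592],
       [  0.        , 447.11512918, 205.9376956 ],
       [  0.        ,   0.        ,   1.        ]]), 'R': array([[ 0.75561653, -0.65485853,  0.01428167],
       [-0.35310222, -0.42560187, -0.83317577],
       [ 0.55169057,  0.62451849, -0.55282381]]), 't': array([-400.28488981,  202.06088866,  750.00307823])}
```

View pics/top0.png

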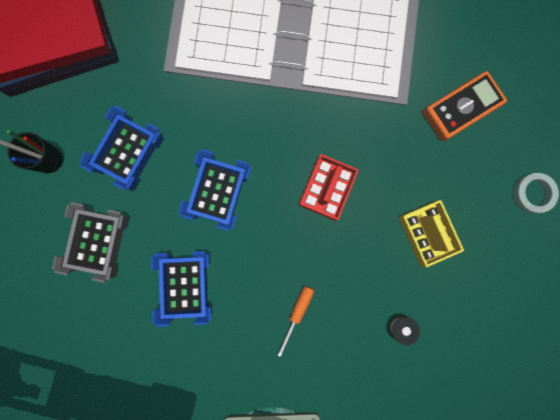

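View pics/side0.png

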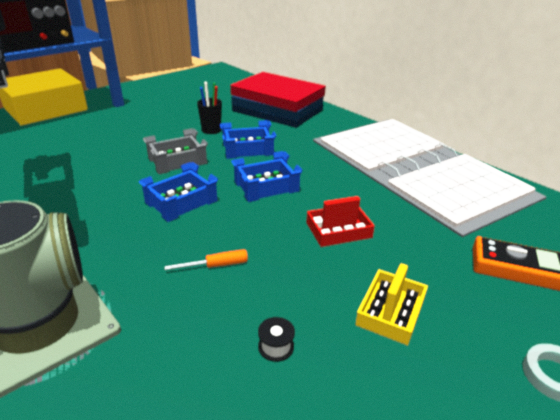

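The top view shows blue look-alikes at (122,148), (216,190) and (182,288). Image right is the robot's right (-y), so (216,190) should be the target. Yellow tray is at (432,234), red tray at (330,187) and grey base at (92,242). I'll fit the poses from silhouettes.

```bash
cat > h.py <<'E'
import numpy as np, cv2
from scipy.optimize import minimize
def proj(c,X):
    Y=np.asarray(X)@c['R'].T+c['t']; p=Y@c['intrinsics'].T; return p[:,:2]/p[:,2:]
def unproj(c,uv,z):
    d=c['R'].T@np.linalg.solve(c['intrinsics'],[uv[0],uv[1],1]); o=-c['R'].T@c['t']; return o+d*(z-o[2])/d[2]
def box(x0,x1,y0,y1,z0,z1): return np.array([[x,y,z] for x in(x0,x1) for y in(y0,y1) for z in(z0,z1)],float)
TRAY=[box(-60,60,-45,45,0,32),box(-40,40,-7,7,0,80)]
BASE=[box(-62,62,-47,47,0,45)]
for sx in(-1,1):
    for sy in(-1,1):
        # L guides: outer 75x60, leg length unknown ~22
        BASE.append(np.vstack([box(*sorted((sx*63,sx*66)),*sorted((sy*26,sy*50)),0,50),box(*sorted((sx*69,sx*75)),*sorted((sy*26,sy*54)),60,61)]))
        BASE.append(np.vstack([box(*sorted((sx*41,sx*66)),*sorted((sy*48,sy*51)),0,50),box(*sorted((sx*41,sx*69)),*sorted((sy*54,sy*60)),60,61)]))
def sil(c,parts,p,z=0,S=4):
    R=np.array([[np.cos(p[2]),-np.sin(p[2]),0],[np.sin(p[2]),np.cos(p[2]),0],[0,0,1]])
    m=np.zeros((420*S,560*S),np.uint8)
    for b in parts:
        uv=proj(c,b@R.T+[p[0],p[1],z])
        cv2.fillConvexPoly(m,cv2.convexHull(np.round(((uv+.5)*S-.5)*16).astype(np.int32)),255,shift=4)
    return cv2.resize(m,(560,420),interpolation=cv2.INTER_AREA)/255.
def fit(cs,masks,parts,p0,z=0):
    f=lambda p:sum(np.abs(sil(c,parts,p,z)-m).sum()/m.sum() for c,m in zip(cs,masks))
    best=None
    for dy in np.arange(0,np.pi,np.pi/6):
        q=np.array([p0[0],p0[1],dy]); r=minimize(f,q,method='Nelder-Mead',options=dict(initial_simplex=q+np.array([[0,0,0],[8,0,0],[0,8,0],[0,0,.2]]),xatol=.02,fatol=1e-4))
        if best is None or r.fun<best.fun: best=r
    return best.x,best.fun
E
python3 - <<'E'
from h import *
from workcell import cams,nets
C={n:cams.calibration(n) for n in('top','side')}
ims={n:cams.read_camera(n) for n in C}
out={}
for lab in ['yellow_tray','blue_base','red_tray','grey_base']:
    for n in C:
        r=nets.outline_of(n,lab)
        out[lab,n]=r
        for q in r:
            print(lab,n,round(q['confidence'],2),np.round(q['rect']),q['pixels'].sum())
import pickle; pickle.dump((ims,out),open('o.pkl','wb'))
E
```

```text
yellow_tray top 0.63 [397. 203. 464. 267.] 2467
yellow_tray side 0.76 [356. 264. 427. 346.] 3578
blue_base top 0.87 [ 80. 104. 164. 190.] 3659
blue_base top 0.81 [176. 152. 251. 229.] 3179
blue_base top 0.65 [150. 249. 208. 327.] 3492
blue_base side 0.97 [235. 150. 302. 202.] 2273
blue_base side 0.87 [139. 160. 220. 223.] 2753
blue_base side 0.69 [221. 118. 275. 160.] 1531
red_tray top 0.89 [300. 152. 356. 219.] 2259
red_tray side 0.7 [304. 198. 374. 249.] 2426
grey_base top 0.66 [ 52. 206. 131. 284.] 3720
grey_base side 0.91 [144. 130. 206. 174.] 1766
```

```bash
python3 - <<'E'
from h import *
from workcell import cams
import pickle
ims,out=pickle.load(open('o.pkl','rb'))
C={n:cams.calibration(n) for n in('top','side')}
vis={n:ims[n][:,:,::-1].copy() for n in C}
def cen(m): ys,xs=np.nonzero(m); return xs.mean(),ys.mean()
res={}
for lab,parts,zc in [('yellow_tray',TRAY,25),('red_tray',TRAY,25),('blue_base',BASE,30),('grey_base',BASE,30)]:
    for i,q in enumerate(out[lab,'top']):
        p0=unproj(C['top'],cen(q['pixels']),zc)
        e=proj(C['side'],[[p0[0],p0[1],zc]])[0]
        s=min(out[lab,'side'],key=lambda s:np.hypot(*(np.array(cen(s['pixels']))-e)))
        rr=[]
        for ns in (['top'],['side'],['top','side']):
            ms=[(q if n=='top' else s)['pixels'].astype(float) for n in ns]
            ms=[cv2.morphologyEx(m,cv2.MORPH_CLOSE,np.ones((5,5))) for m in ms]
            x,f=fit([C[n] for n in ns],ms,parts,p0)
            rr.append(x); print(lab,i,ns,np.round(x[:2],1),round(np.degrees(x[2])%180,1),round(f,3))
        for n in C:
            m=(sil(C[n],parts,rr[-1])>.5).astype(np.uint8)
            cv2.drawContours(vis[n],cv2.findContours(m,0,2)[0],-1,(255,0,255),1)
for n in C: cv2.imwrite(f'pics/fit_{n}.png',vis[n])
cv2.imwrite('pics/crop.png',np.hstack([cv2.resize(vis['top'][180:280,380:480],(390,390)),cv2.resize(vis['top'][140:240,166:266],(390,390))]))
E
```

```text
yellow_tray 0 ['top'] [ 481.3 -362.8] 21.0 0.068
yellow_tray 0 ['side'] [ 484.  -361.9] 21.4 0.029
yellow_tray 0 ['top', 'side'] [ 482.8 -362.6] 21.5 0.107
red_tray 0 ['top'] [ 589.5 -140.2] 154.3 0.062
red_tray 0 ['side'] [ 592.2 -139.6] 156.2 0.028
red_tray 0 ['top', 'side'] [ 591.2 -140.2] 155.2 0.102
blue_base 0 ['top'] [682.  303.7] 150.4 0.042
blue_base 0 ['side'] [685.3 308. ] 150.1 0.07
blue_base 0 ['top', 'side'] [682.5 304.1] 150.3 0.135
blue_base 1 ['top'] [586.7 105. ] 161.8 0.06
blue_base 1 ['side'] [589.3 108. ] 160.5 0.058
blue_base 1 ['top', 'side'] [587.1 105.7] 161.5 0.133
blue_base 2 ['top'] [383.1 180.5] 0.8 0.046
blue_base 2 ['side'] [386.  182.3] 1.7 0.051
blue_base 2 ['top', 'side'] [384. 181.] 1.2 0.109
grey_base 0 ['top'] [484.3 370.4] 166.9 0.051
grey_base 0 ['side'] [487.2 372.5] 165.6 0.089
grey_base 0 ['top', 'side'] [485.2 370.8] 166.3 0.154
```

View pics/crop.png

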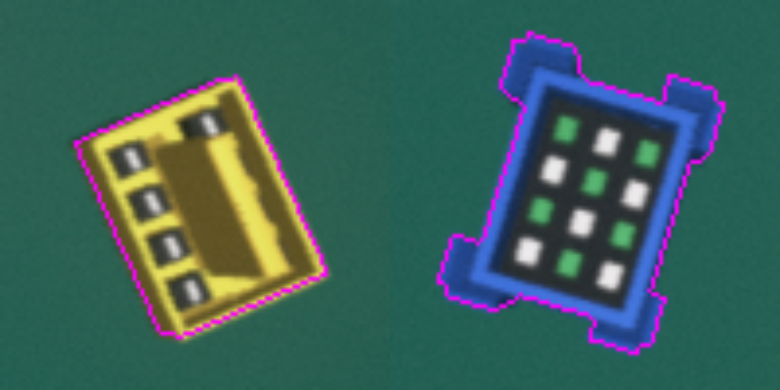

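View pics/fit_side.png

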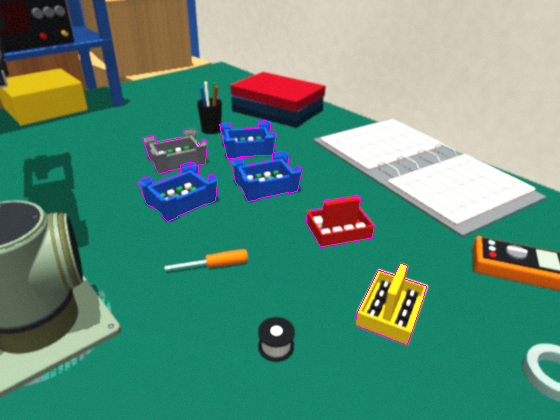

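Fits overlay well. Base y's are 105.7, 181.0 and 304.1, so the base at pixel (216,190) is farthest right, confirmed in the crop. Target is (587,106), yaw 161.5°, and yellow is (482.8,-362.6), yaw 21.4°. Next I'll plan the first reach.

```bash
cat > plan.py <<'E'
import numpy as np,sys
from scipy.linalg import logm,expm
from scipy.spatial.transform import Rotation as Ro
from workcell import read_state
def goal(x,y,z,yawdeg):
    a=np.radians(yawdeg); T=np.eye(4); X=np.array([np.cos(a),np.sin(a),0]);Z=np.array([0,0,-1.]); T[:3,:3]=np.c_[X,np.cross(Z,X),Z]; T[:3,3]=x,y,z; return T
def cur():
    s=read_state(); T=np.eye(4); T[:3,:3]=s['orientation'];T[:3,3]=s['ee_pos']; return T,s
def show(G,N):
    T,s=cur(); D=np.linalg.inv(T)@G
    d=np.real(expm(np.real(logm(D))/N))
    sh=d[:3,3]/1000; tr=Ro.from_matrix(d[:3,:3]).as_rotvec()/(2*np.pi)
    print('t',s['t'],'row x%d:'%N,np.round(sh,4),np.round(tr,4),'chord mm',np.linalg.norm(d[:3,3]),'deg',np.degrees(np.linalg.norm(tr*2*np.pi)))
    q=T.copy()
    pts=[]
    for i in range(N): q=q@d; pts.append(q[:3,3])
    print('radii',np.round([np.hypot(*p[:2]) for p in pts][::4]),'end',np.round(pts[-1],1))
if __name__=='__main__':
    a=list(map(float,sys.argv[1:])); show(goal(*a[:4]),int(a[4]))
E
python3 plan.py 482.8 -362.6 160 -68.6 26
```

```text
t 0.6 row x26: [0.0119 0.0476 0.0032] [-0.     -0.      0.0152] chord mm 49.1646189499859 deg 5.4856485723877295
radii [589. 636. 668. 682. 678. 655. 616.] end [ 482.8 -362.6  160. ]
```

Call:
carry_out(
  series=[
    [0.0119,0.0476,0.0032,0,0,0.0152,0],
    [0.0119,0.0476,0.0032,0,0,0.0152,0],
    [0.0119,0.0476,0.0032,0,0,0.0152,0],
    [0.0119,0.0476,0.0032,0,0,0.0152,0],
    [0.0119,0.0476,0.0032,0,0,0.0152,0],
    [0.0119,0.0476,0.0032,0,0,0.0152,0],
    [0.0119,0.0476,0.0032,0,0,0.0152,0],
    [0.0119,0.0476,0.0032,0,0,0.0152,0],
    [0.0119,0.0476,0.0032,0,0,0.0152,0],
    [0.0119,0.0476,0.0032,0,0,0.0152,0],
    [0.0119,0.0476,0.0032,0,0,0.0152,0],
    [0.0119,0.0476,0.0032,0,0,0.0152,0],
    [0.0119,0.0476,0.0032,0,0,0.0152,0],
  ],
  squeeze=60,
)

```text
t: 2.22
ee_pos: [650.3, 210.4, 200.4]
orientation: [[0.999, 0.047, 0.0], [0.047, -0.999, 0.0], [0.0, -0.0, -1.0]]
wrist_force: [-0.6, -0.2, 0.8]
gripper_width: 85.7
```

```bash
python3 plan.py 482.8 -362.6 160 -68.6 13
```

```text
t 2.225 row x13: [0.0118 0.0476 0.0031] [-0.     -0.      0.0152] chord mm 49.10582532305199 deg 5.485422802748932
radii [684. 675. 647. 604.] end [ 482.8 -362.6  160. ]
```

Call:
carry_out(
  series=[
    [0.0118,0.0476,0.0031,0,0,0.0152,0],
    [0.0118,0.0476,0.0031,0,0,0.0152,0],
    [0,0,0,0,0,0,0],
  ],
)

```text
t: 2.6
ee_pos: [673.7, 113.2, 194.0]
orientation: [[0.989, -0.145, -0.001], [-0.145, -0.989, -0.001], [-0.001, 0.001, -1.0]]
wrist_force: [0.1, 0.2, -0.4]
gripper_width: 85.7
```

```bash
python3 - <<'E'
from workcell import read_state, cams,nets
import cv2,pickle
c=cams.calibration('wrist'); im=cams.read_camera('wrist'); cv2.imwrite('pics/w1.png',im[:,:,::-1]); print(c)
r=nets.outline_of('wrist','blue_base'); print([(q['confidence'],q['rect']) for q in r])
pickle.dump((c,im,r),open('w1.pkl','wb'))
E
python3 plan.py 482.8 -362.6 160 -68.6 11
```

```text
{'intrinsics': array([[325.1922621 ,   0.        , 279.39860586],
       [  0.        , 325.1922621 , 206.63995914],
       [  0.        ,   0.        ,   1.        ]]), 'R': array([[ 9.89510608e-01, -1.44460227e-01,  9.32736648e-06],
       [-1.38920409e-01, -9.51546753e-01,  2.74335374e-01],
       [-3.96216749e-02, -2.71459058e-01, -9.61634079e-01]]), 't': array([-650.92910968,  177.87820926,  390.06560972])}
[(0.84, [156.8, 0.0, 337.1, 68.8]), (0.68, [107.8, 145.3, 274.8, 289.0]), (0.61, [0.0, 105.0, 93.7, 235.0])]
t 2.7 row x11: [0.0118 0.0477 0.0031] [-0.      0.      0.0153] chord mm 49.21338748506035 deg 5.500971262356006
radii [682. 663. 628.] end [ 482.8 -362.6  160. ]
```

View pics/w1.png

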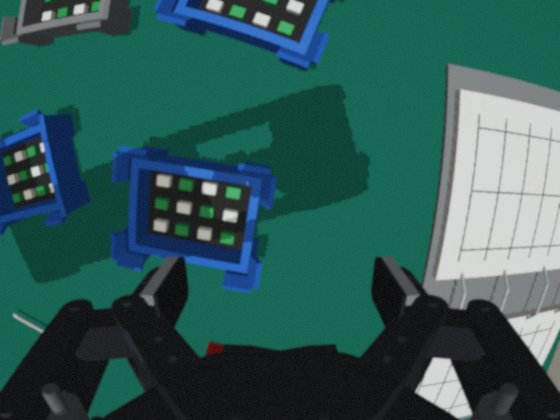

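The wrist view shows the target base at about (190,217), whole and unobstructed. I'll fit it with the fisheye model.

```bash
cat >> h.py <<'E'
_pp=proj
def proj(c,X):
    if abs(c['intrinsics'][0,0]-325.19)>1: return _pp(c,X)
    Y=np.asarray(X)@c['R'].T+c['t']; r=np.hypot(Y[:,0],Y[:,1]); th=np.arctan2(r,Y[:,2]); f=c['intrinsics'][0,0]
    return np.c_[c['intrinsics'][0,2]+f*th*Y[:,0]/r, c['intrinsics'][1,2]+f*th*Y[:,1]/r]
E
python3 - <<'E'
from h import *
import pickle
c,im,r=pickle.load(open('w1.pkl','rb'))
m=cv2.morphologyEx(r[1]['pixels'].astype(float),cv2.MORPH_CLOSE,np.ones((9,9)))
x,f=fit([c],[m],BASE,(587,106)); print(x[:2],np.degrees(x[2])%180,f)
v=im[:,:,::-1].copy(); cv2.drawContours(v,cv2.findContours((sil(c,BASE,x)>.5).astype(np.uint8),0,2)[0],-1,(255,0,255),1)
cv2.imwrite('pics/w1f.png',cv2.resize(v[120:310,80:300],None,fx=3,fy=3))
E
```

```text
[587.17733624 104.64133756] 161.72075036514454 0.036234554288519134
```

Call:
carry_out(
  series=[
    [0.0118,0.0477,0.0031,0,0,0.0153,0],
    [0.0118,0.0477,0.0031,0,0,0.0153,0],
    [0.0118,0.0477,0.0031,0,0,0.0153,0],
    [0.0118,0.0477,0.0031,0,0,0.0153,0],
    [0.0118,0.0477,0.0031,0,0,0.0153,0],
    [0.0118,0.0477,0.0031,0,0,0.0153,0],
    [0.0118,0.0477,0.0031,0,0,0.0153,0],
    [0.0118,0.0477,0.0031,0,0,0.0153,0],
    [0.0118,0.0477,0.0031,0,0,0.0153,0],
    [0.0118,0.0477,0.0031,0,0,0.0153,0],
    [0.0118,0.0477,0.0031,0,0,0.0153,0],
    [0,0,0,0,0,0,0],
  ],
)

```text
t: 4.2
ee_pos: [481.1, -363.1, 160.4]
orientation: [[0.362, -0.932, -0.001], [-0.932, -0.362, 0.0], [-0.001, 0.0, -1.0]]
wrist_force: [0.6, 0.2, 0.0]
gripper_width: 85.4
```

View pics/w1f.png

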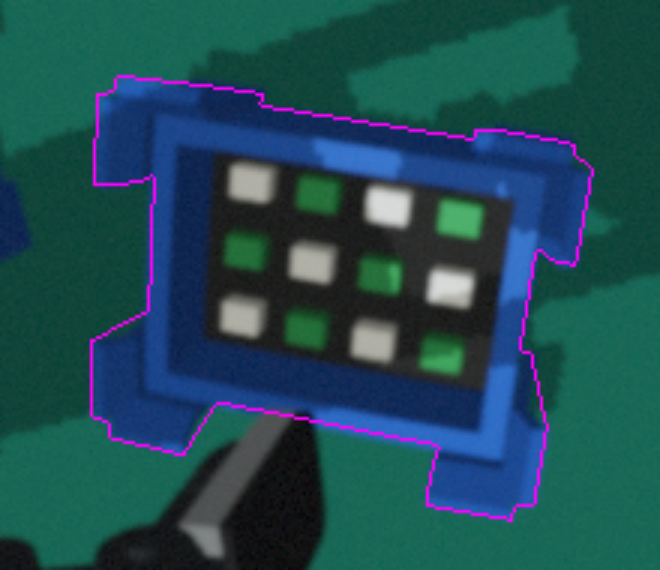

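```bash
python3 - <<'E'
from h import *
from workcell import read_state, cams,nets
import pickle
c=cams.calibration('wrist'); im=cams.read_camera('wrist'); cv2.imwrite('pics/w2.png',im[:,:,::-1])
r=nets.outline_of('wrist','yellow_tray'); print([(q['confidence'],q['rect']) for q in r])
pickle.dump((c,im,r),open('w2.pkl','wb'))
v=im[:,:,::-1].copy()
x=(482.8,-362.6,np.radians(21.4))
cv2.drawContours(v,cv2.findContours((sil(c,TRAY,x)>.5).astype(np.uint8),0,2)[0],-1,(255,0,255),1)
cv2.imwrite('pics/w2.png',v); s=read_state(); print(s['t'],s['ee_pos'],s['joints'])
E
```

```text
[(0.85, [223.5, 123.4, 334.5, 269.9])]
4.3 [ 483.37154793 -361.68048652  160.68977437] [-6.61904640e-01  4.23642460e-01  1.61846640e+00  1.05266338e-03
  1.09877477e+00  5.34333269e-01]
```

View pics/w2.png

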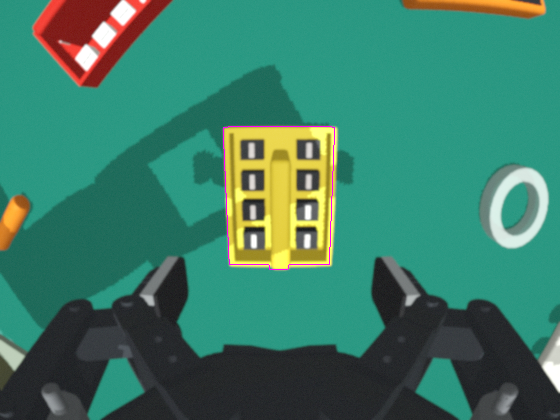

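```bash
python3 - <<'E'
from h import *
import pickle
c,im,r=pickle.load(open('w2.pkl','rb'))
m=cv2.morphologyEx(r[0]['pixels'].astype(float),cv2.MORPH_CLOSE,np.ones((5,5)))
x,f=fit([c],[m],TRAY,(483,-362)); print(x[:2],np.degrees(x[2])%180,f)
E
python3 plan.py 483.0 -362.4 52 -68.6 7
```

```text
[ 482.68086448 -363.96957336] 21.327854001889843 0.021234846186079445
t 4.3 row x7: [0.0001 0.0001 0.0155] [-0. -0.  0.] chord mm 15.527542441961888 deg 0.010728591705677056
radii [604. 604.] end [ 483.  -362.4   52. ]
```

Call:
carry_out(
  series=[
    [0.001,0,0.0155,0,0,0,0],
    [0,0,0.0155,0,0,0,0],
    [0,0,0.0155,0,0,0,0],
    [0,0,0.0155,0,0,0,0],
    [0,0,0.0155,0,0,0,0],
    [0,0,0.0155,0,0,0,0],
    [0,0,0.0155,0,0,0,0],
    [0,0,0,0,0,0,0],
  ],
)

```text
t: 5.3
ee_pos: [482.1, -362.9, 50.3]
orientation: [[0.364, -0.931, -0.002], [-0.931, -0.364, 0.002], [-0.003, 0.001, -1.0]]
wrist_force: [1.8, 0.2, -0.2]
gripper_width: 85.2
```

Call:
carry_out(
  series=[
    [0,0,0,0,0,0,0.6],
    [0,0,0,0,0,0,0.7],
    [0,0,0,0,0,0,0.8],
    [0,0,0,0,0,0,1],
    [0,0,0,0,0,0,1],
    [0,0,0,0,0,0,1],
    [0,0,0,0,0,0,1],
    [0,0,0,0,0,0,1],
  ],
  squeeze=70,
)

```text
t: 6.3
ee_pos: [482.9, -363.3, 52.3]
orientation: [[0.364, -0.931, 0.0], [-0.931, -0.364, 0.0], [0.0, -0.0, -1.0]]
wrist_force: [-0.9, 2.9, 4.7]
gripper_width: 13.1
```

Call:
carry_out(
  series=[
    [0,0,-0.006,0,0,0,1],
    [0,0,-0.012,0,0,0,1],
    [0,0,-0.02,0,0,0,1],
    [0,0,-0.025,0,0,0,1],
    [0,0,-0.025,0,0,0,1],
    [0,0,-0.02,0,0,0,1],
    [0,0,-0.012,0,0,0,1],
    [0,0,0,0,0,0,1],
    [0,0,0,0,0,0,1],
  ],
)

```text
t: 7.42
ee_pos: [482.3, -363.0, 170.8]
orientation: [[0.364, -0.931, -0.002], [-0.931, -0.364, 0.001], [-0.002, 0.001, -1.0]]
wrist_force: [-0.2, 0.4, -3.7]
gripper_width: 13.4
```

```bash
python3 - <<'E'
from h import *
from plan import cur
from workcell import cams,nets
import pickle
c=cams.calibration('wrist'); T,s=cur(); im=cams.read_camera('wrist')
r=nets.outline_of('wrist','yellow_tray'); print([(q['confidence'],q['rect']) for q in r])
pickle.dump((c,im,r,T),open('w3.pkl','wb'))
print(s['t'],s['ee_pos'],s['wrist_force'],s['torque'],s['gripper_width'])
v=im[:,:,::-1].copy()
z=s['ee_pos'][2]-52
if r:
    m=cv2.morphologyEx(r[0]['pixels'].astype(float),cv2.MORPH_CLOSE,np.ones((5,5)))
    x,f=fit([c],[m],TRAY,T[:2,3],z=z); print(x[:2],np.degrees(x[2])%180,f)
    cv2.drawContours(v,cv2.findContours((sil(c,TRAY,x,z)>.5).astype(np.uint8),0,2)[0],-1,(255,0,255),1)
cv2.imwrite('pics/w3.png',v)
E
```

```text
[(0.6, [185.3, 131.9, 373.1, 349.4])]
7.425 [ 482.2966175  -363.03000591  170.84884706] [-0.23175023  0.43011345 -3.68744413] [ 0.01040731 -0.04401291  0.02415919] 13.4272541074136
[ 482.8035187 -363.9157987] 21.48411964474667 0.37204071270604383
```

View pics/w3.png

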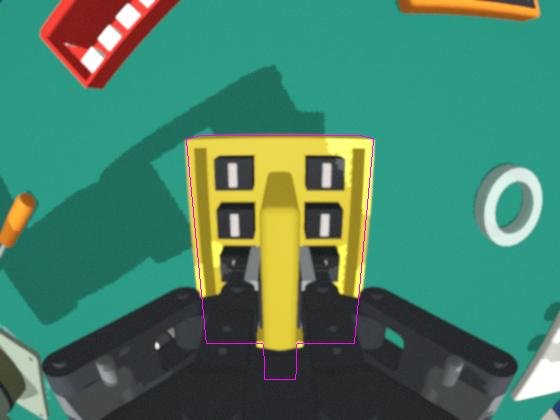

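Holding about 0.38 kg, with the tray centred and level in the wrist view. Now the carry.

```bash
python3 plan.py 587.1 105.0 155 -108.4 16
```

```text
t 7.525 row x16: [-0.0295 -0.0081  0.001 ] [0.     0.     0.0069] chord mm 30.60084844068225 deg 2.484966204196895
radii [583. 524. 509. 544.] end [587.1 105.  155. ]
```

Call:
carry_out(
  series=[
    [-0.0148,-0.004,0.0005,0,0,0.0035,1],
    [-0.0148,-0.004,0.0005,0,0,0.0035,1],
    [-0.0295,-0.0081,0.001,0,0,0.0069,1],
    [-0.0295,-0.0081,0.001,0,0,0.0069,1],
    [-0.0295,-0.0081,0.001,0,0,0.0069,1],
    [-0.0295,-0.0081,0.001,0,0,0.0069,1],
    [-0.0295,-0.0081,0.001,0,0,0.0069,1],
    [-0.0295,-0.0081,0.001,0,0,0.0069,1],
    [-0.0295,-0.0081,0.001,0,0,0.0069,1],
    [-0.0295,-0.0081,0.001,0,0,0.0069,1],
    [-0.0295,-0.0081,0.001,0,0,0.0069,1],
    [-0.0295,-0.0081,0.001,0,0,0.0069,1],
    [-0.0295,-0.0081,0.001,0,0,0.0069,1],
    [-0.0295,-0.0081,0.001,0,0,0.0069,1],
    [-0.0295,-0.0081,0.001,0,0,0.0069,1],
    [-0.0295,-0.0081,0.001,0,0,0.0069,1],
    [-0.0148,-0.004,0.0005,0,0,0.0035,1],
    [-0.0148,-0.004,0.0005,0,0,0.0035,1],
    [0,0,0,0,0,0,1],
    [0,0,0,0,0,0,1],
  ],
)

```text
t: 10.02
ee_pos: [587.8, 104.2, 155.4]
orientation: [[-0.316, -0.949, -0.002], [-0.949, 0.316, -0.001], [0.001, 0.001, -1.0]]
wrist_force: [-0.8, -0.1, -4.6]
gripper_width: 13.5
```

```bash
python3 - <<'E'
from h import *
from plan import cur
from workcell import cams
T,s=cur(); print(s['t'],s['ee_pos'],np.degrees(np.arctan2(T[1,0],T[0,0])),s['wrist_force'])
for n in('side','wrist','top'):
    c=cams.calibration(n); v=cams.read_camera(n)[:,:,::-1].copy()
    for P,x,z in((TRAY,(*T[:2,3],np.arctan2(T[1,0],T[0,0])+np.pi/2),T[2,3]-52),(BASE,(587.1,105,np.radians(161.6)),0)):
        cv2.drawContours(v,cv2.findContours((sil(c,P,x,z)>.5).astype(np.uint8),0,2)[0],-1,(255,0,255),1)
    cv2.imwrite(f'pics/p1{n}.png',v)
    if n=='side': a=cv2.resize(v[60:260,150:390],None,fx=2,fy=2)
    if n=='top': b=cv2.resize(v[120:320,130:290],None,fx=2,fy=2)
cv2.imwrite('pics/p1.png',np.hstack([a,b]))
E
python3 plan.py 587.1 105.0 125 -108.4 4
```

```text
10.025 [587.75772453 104.17349125 155.36282924] -108.44070757268362 [-0.75518248 -0.13451978 -4.56997024]
t 10.175 row x4: [-0.0001  0.0003  0.0077] [ 0.     -0.     -0.0001] chord mm 7.728272853383427 deg 0.021905500972898388
radii [597.] end [587.1 105.  125. ]
```

View pics/p1.png

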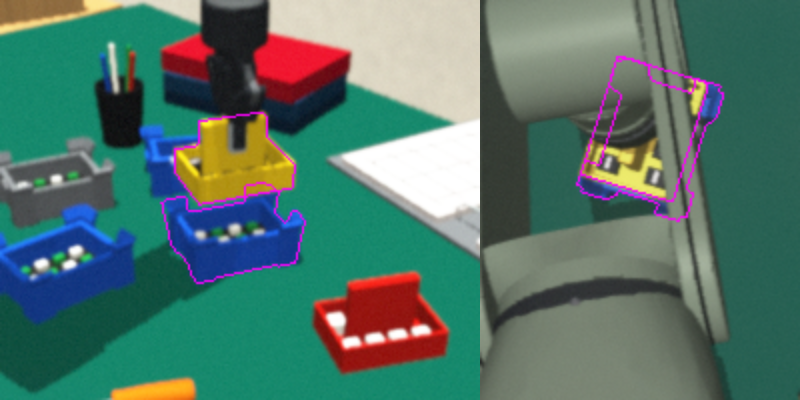

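View pics/p1wrist.png

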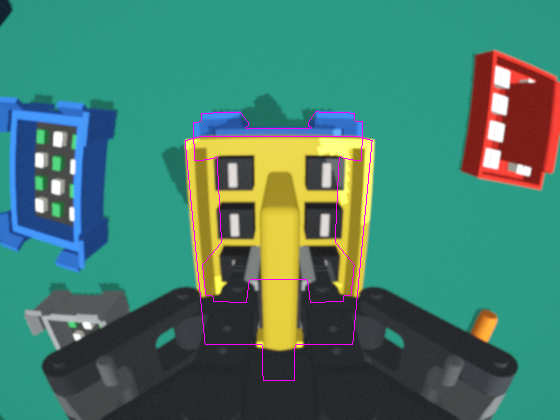

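Wrist and side overlays of tray and base line up within about 1-2 mm, so I'll lower.

Call:
carry_out(
  series=[
    [0,0,0.006,0,0,0,1],
    [0,0,0.008,0,0,0,1],
    [0,0,0.008,0,0,0,1],
    [0,0,0.008,0,0,0,1],
    [0,0,0.007,0,0,0,1],
    [0,0,0.005,0,0,0,1],
    [0,0,0.003,0,0,0,1],
    [0,0,0,0,0,0,1],
  ],
)

```text
t: 11.18
ee_pos: [588.4, 104.7, 110.8]
orientation: [[-0.317, -0.949, -0.0], [-0.949, 0.317, 0.0], [-0.0, 0.0, -1.0]]
wrist_force: [0.6, -0.1, -4.5]
gripper_width: 13.6
```

```bash
python3 - <<'E'
from h import *
from plan import cur
from workcell import cams
T,s=cur(); print(s['t'],s['ee_pos'],np.degrees(np.arctan2(T[1,0],T[0,0])),s['wrist_force'])
o=[]
for n in('side','wrist'):
    c=cams.calibration(n); v=cams.read_camera(n)[:,:,::-1].copy()
    o.append(cv2.resize(v[100:220,210:320],None,fx=3.6,fy=4) if n=='side' else cv2.resize(v[60:360,140:420],(400,480)))
cv2.imwrite('pics/p2.png',np.hstack(o))
E
```

```text
11.175 [588.38365814 104.71663032 110.78228215] -108.45785732303769 [ 0.55717272 -0.09698349 -4.47369109]
```

View pics/p2.png

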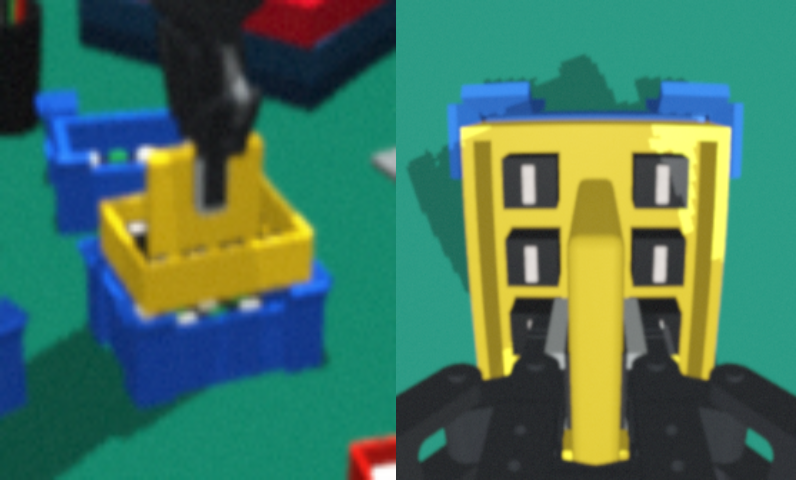

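Call:
carry_out(
  series=[
    [0,0,0.003,0,0,0,1],
    [0,0,0.003,0,0,0,1],
    [0,0,0.002,0,0,0,1],
    [0,0,0.002,0,0,0,1],
    [0,0,0.001,0,0,0,1],
    [0,0,0,0,0,0,1],
  ],
)

```text
t: 12.02
ee_pos: [588.4, 104.7, 99.8]
orientation: [[-0.317, -0.949, -0.0], [-0.949, 0.317, 0.0], [0.0, 0.0, -1.0]]
wrist_force: [0.6, -0.5, -3.8]
gripper_width: 13.2
```

Call:
carry_out(
  series=[
    [0,0,0.001,0,0,0,1],
    [0,0,0,0,0,0,1],
    [0,0,0.001,0,0,0,1],
    [0,0,0,0,0,0,1],
  ],
)

```text
t: 12.52
ee_pos: [588.3, 104.7, 97.8]
orientation: [[-0.317, -0.949, -0.0], [-0.949, 0.317, 0.0], [0.0, 0.0, -1.0]]
wrist_force: [0.6, 0.4, -4.1]
gripper_width: 12.9
```

Call:
carry_out(
  series=[
    [0,0,0.0005,0,0,0,1],
    [0,0,0.0005,0,0,0,1],
    [0,0,0,0,0,0,1],
  ],
)

```text
t: 12.9
ee_pos: [588.5, 104.8, 97.3]
orientation: [[-0.317, -0.949, 0.0], [-0.949, 0.317, 0.0], [-0.0, -0.0, -1.0]]
wrist_force: [0.0, 0.7, -1.0]
gripper_width: 12.8
```

Call:
carry_out(
  series=[
    [0,0,0.0005,0,0,0,1],
    [0,0,0.0005,0,0,0,1],
    [0,0,0,0,0,0,1],
  ],
)

```text
t: 13.28
ee_pos: [588.5, 104.8, 97.2]
orientation: [[-0.316, -0.949, 0.001], [-0.949, 0.316, 0.0], [-0.001, -0.001, -1.0]]
wrist_force: [-2.7, -0.2, 6.8]
gripper_width: 13.2
```

Contact came at TCP z 97.2, so the underside is at about 45 mm, the rim height. Releasing.

Call:
carry_out(
  series=[
    [0,0,-0.0005,0,0,0,1],
    [0,0,0,0,0,0,0.8],
    [0,0,0,0,0,0,0.6],
    [0,0,0,0,0,0,0.4],
    [0,0,0,0,0,0,0.4],
    [0,0,0,0,0,0,0.4],
  ],
)

```text
t: 14.02
ee_pos: [588.5, 104.7, 96.3]
orientation: [[-0.317, -0.949, 0.0], [-0.949, 0.317, 0.0], [-0.0, -0.0, -1.0]]
wrist_force: [0.7, 0.1, -1.1]
gripper_width: 51.3
```

Call:
carry_out(
  series=[
    [0,0,-0.005,0,0,0,0.4],
    [0,0,-0.015,0,0,0,0.4],
    [0,0,-0.025,0,0,0,0.4],
    [0,0,-0.04,0,0,0,0.2],
    [0,0,-0.05,0,0,0,0],
    [0,0,-0.05,0,0,0,0],
    [0,0,0,0,0,0,0],
  ],
)

```text
t: 14.9
ee_pos: [590.4, 105.0, 287.7]
orientation: [[-0.317, -0.949, 0.012], [-0.949, 0.317, 0.002], [-0.005, -0.01, -1.0]]
wrist_force: [0.4, -0.1, 0.1]
gripper_width: 85.0
```

```bash
python3 - <<'E'
from h import *
from plan import cur
from workcell import cams,nets
T,s=cur(); print(s['t'],s['ee_pos'],s['wrist_force'],s['gripper_width'])
o=[]
for n in('side','wrist'):
    c=cams.calibration(n); im=cams.read_camera(n); v=im[:,:,::-1].copy()
    r=nets.outline_of(n,'yellow_tray'); print(n,[(q['confidence'],q['rect']) for q in r])
    if r:
        m=cv2.morphologyEx(r[0]['pixels'].astype(float),cv2.MORPH_CLOSE,np.ones((5,5)))
        for z in(45,48,52):
            x,f=fit([c],[m],TRAY,(587,105),z=z); print(z,x[:2],np.degrees(x[2])%180,f)
    o.append(cv2.resize(v[100:220,210:320],None,fx=3.6,fy=4) if n=='side' else cv2.resize(v[60:360,140:420],(400,480)))
cv2.imwrite('pics/p3.png',np.hstack(o))
E
```

```text
14.9 [590.41498984 104.98831101 287.71230616] [ 0.42539952 -0.06558363  0.12615081] 85.04062751607124
side [(0.76, [240.0, 138.9, 293.4, 180.6])]
45 [591.55058911 107.66514596] 161.91108048306265 0.07307459066100667
48 [588.43785941 103.76461795] 161.8853175625242 0.08000583967836848
52 [583.73185781  98.18003478] 160.61605078316052 0.09330009208723582
wrist [(0.76, [236.3, 123.7, 321.7, 237.4])]
45 [588.88792869 104.12687383] 161.60532477063276 0.015644111593966944
48 [589.00080749 103.99826155] 161.5927776529703 0.011992218646027711
52 [589.22559422 103.94756509] 161.58094413152432 0.02629421366161964
```

View pics/p3.png

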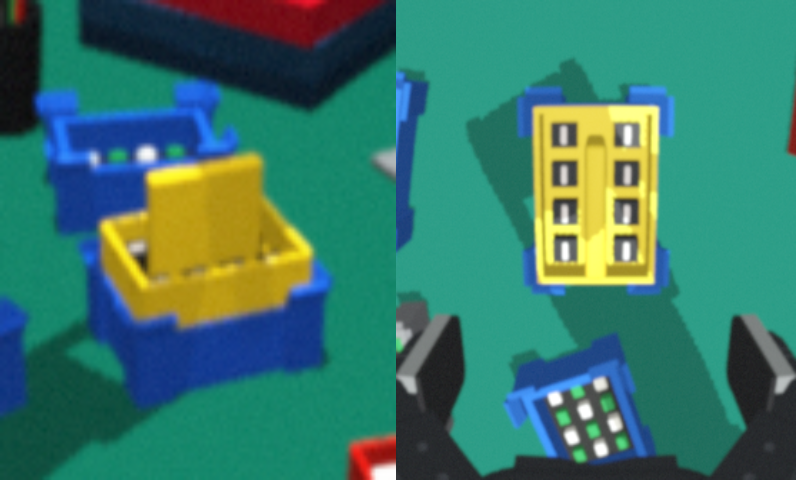

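The tray sits between all four guides, level, with no gap at the rim. The gripper is well clear, so I'm handing in.

```bash
python3 -c "
from workcell import order,read_state
print(order.sign_off(),read_state()['t'])"
```

```text
the job is handed in; nothing more can be done
the job is handed in; nothing more can be done
```

The yellow tray is stacked on the rightmost blue base, and the job was handed in at about 15 s of the 40 s allowed. I gripped the fin, carried the tray over upright and lowered it in 0.5–3 mm steps. The sign-off reports no verdict.

**Last checks:**
- **Seating:** it touched down at tray-underside height of about 45 mm, which is the rim height, with about 7–11 N of contact. The pictures show it level between all four guides with no gap.
- **Position:** the wrist camera's silhouette fit puts the tray at (588.9, 104.1), yaw 161.6°. The base measured (587.2, 104.6), yaw 161.7°, before placing. The difference is within the 3 mm the guides leave.
- **Clearance:** the gripper was open and about 190 mm above the tray at hand-in.

**Disagreements:**
- The side camera's fit put the tray about 4 mm off in x and 3 mm in y. That camera read about 2–3 mm off on the other things too.
- The wrist fit was marginally better for an underside height of 48 mm than 45 mm, which I took as within its error.

I did not re-measure the blue base, the red tray or the grey base at the end. The arm passed above them and no unexpected force showed at any reading.

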